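Pump up the vacuum lifter on the litho stone

TASK

Prime the vacuum lifter standing on the lithographic stone: press its round red plunger knob down with the fingertips to the bottom of its stroke, let it spring back up all the way, and repeat until the yellow indicator pin has come fully out and its green foot shows above the black collar. Finish with the knob back up and the hand clear. Only press the knob, without ramming it: do not touch the pin, do not lift or shift the lifter, and leave the brush, bottle, beaker and pumice block where they are.

Things in the scene. Friction and masses are not known exactly. Their poses are not given: they have to be found in the camera images.
- stone: fixed sand-coloured lithographic limestone slab, 280 (x) x 380 (y) x 75 mm high, lying on the table; origin at the centre of its underside, z up; its top face is 75 mm above the table
- lifter: loose vacuum lifter (about 1.8 kg) upright on the stone: black cup 150 mm across, blue deck; on its axis a pump barrel 46 mm across, 80 mm high; a black collar (26 mm across, top 55 mm above the stone) holds the pin 56 mm from the axis at the lifter's +x; blue carrying handle 52 mm from the axis at -x, top 66 mm above the stone. Origin: centre of the cup's underside, z up
- knob_top (a point): centre of the flat top of the red plunger knob, a disc 44 mm across and 15 mm thick on a vertical steel rod on the lifter's axis; 127 mm above the stone's top (202 mm above the table) when the knob is up, 97 mm above the stone when it is pressed to the bottom; z up
- plunger (a joint): how far the knob is pressed, m: 0 up, 0.030 at the bottom (hard stop). Spring 4 N at the top, 13 N at the bottom; about 2 N more while raising the pin, 3 N more per 0.1 m/s. Springs up by itself in under 0.5 s. A ratchet raises the pin 8 mm per full stroke (the first gives 0 to 12 mm); strokes stopped short or not let right up may gain nothing
- pin (a joint): how far the indicator pin has come out, m: starts anywhere from 0 to 0.018, is about 0.040 fully out (further strokes add nothing). It keeps its place between strokes
- pin_tip (a point): top of the upright yellow indicator pin, 10 mm across, with a 6 mm green band at its foot that shows only when the pin is fully out; the tip is 3 mm above the black collar at 0 and 43 mm above it when fully out (98 mm above the stone)
- brush: flat paint brush with a wooden handle lying on the stone beside the lifter, a bystander; origin on its underside
- beaker: empty translucent plastic beaker, 76 mm across, 95 mm high, standing on the table beside the stone, a bystander; origin at the centre of its underside
- ink_bottle: amber glass bottle with a black cap, 60 mm across, 120 mm high, on the table beside the stone, a bystander; origin at the centre of its underside
- pumice: yellow-brown pumice block, 50 x 90 x 45 mm high, on the table beside the stone, a bystander; origin at the centre of its underside

How it is judged (in metres and radians):
On the way:
1. the indicator pin comes fully out (36 mm or more) (value of joint pin above 0.036 m), for 0.2 s.
At the end, for the whole second after the job is handed in: The pin is out by at least 35.5 mm, the knob is back up (within 3 mm), the lifter stands upright at rest within 25 mm of where it stood, and brush, beaker, bottle and pumice are within 20 mm of where they were (value of joint pin above 0.0355 m and value of joint plunger below 0.003 m and angle between lifter's own z axis and vertical below 0.08 rad and distance of lifter from where it was at the start of the episode below 0.025 m and linear speed of lifter below 0.02 m/s and distance of each of brush, beaker, ink_bottle, pumice from where it was at the start of the episode below 0.02 m); the robot touches nothing.
It fails at once if the indicator pin is touched (contact force between any of the fingers, the arm and pin above 0.5 N).
It fails at once if the knob is rammed or squeezed (over 80 N) (contact force between the fingers and plunger above 80 N).
It fails at once if the lifter is lifted, tipped or pushed away (distance of lifter from where it was at the start of the episode above 0.03 m or z of lifter in the frame of stone above 0.085 m or angle between lifter's own z axis and vertical above 0.15 rad).
It fails at once if the brush, beaker, bottle or pumice block is lifted or knocked about (distance of any of brush, beaker, ink_bottle, pumice from where it was at the start of the episode above 0.025 m).
It also fails if it takes over 45 s, if anything falls off the work surface, if the arm or the gripper's body presses on something with over 40 N, if the wrist force passes 120 N, or if a joint passes its speed limit or range.

ROBOT

A 7-joint arm with a two-finger parallel gripper is mounted at the origin on the work surface. World frame = base frame: x ahead of the robot, y to its left, z up, the work surface at z = 0. Lengths are in mm, angles in rad, forces in N, time in s.
With the tool pointing down it reaches from about 400 to 875 mm from the base axis. Payload 4.4 kg.
Tool frame: the origin (TCP) lies where the fingers leave the gripper's body, on its centre line; the fingertips stand 73 mm ahead of it and the grasp point (between the pads) lies 54 mm ahead of it; z points along the fingers, y is the line along which they close (so a half turn about z gives the same grasp; the last joint's range is limited). The gripper opens to 85 mm and grips with 20 to 120 N. Pads are 22 mm wide; open, the fingers measure 114 mm over their backs; the gripper's body (76 mm by 85 mm) begins 54 mm behind the grasp point. The pads swing forward as they close: fully open they stand 13 mm farther back than shut.
Start: joints at [-1.285, 0.628, 0.038, 1.517, -0.027, 0.996, -0.02], TCP at [223.962, 610.211, 303.913] pointing down, gripper open.
Joint ranges: [-3.06, 3.06], [-0.37, 2.12], [-1.25, 1.32], [0.18, 2.47], [-1.1, 4.24], [0.23, 1.98], [-2.94, 2.94]. Speed limits (rad/s): [2.57, 2.57, 3.14, 3.14, 3.14, 3.14, 3.14].

INTERFACE

Orientations are given as [roll, pitch, yaw] about the fixed x, y, z axes, in that order (R = Rz(yaw) Ry(pitch) Rx(roll)).
In Python, from cell import ctrl gives the robot as it stands.
- The arm moves only by the tool send_rows, never from a script. Its argument "rows" is a list that holds one entry, the list of rows, each a list of 6 numbers: the shift along the tool's x, y, z in cm, then the turn, a rotation vector about the tool's x, y, z in rad. In form: [[[tx, ty, tz, wx, wy, wz], ...]]. A call has 1 to 10 rows; each row is the pose to reach, as a shift and turn from the pose commanded when the call began, along the tool's axes at that moment; what a row does not reach only later rows make up. A row lasts 1/10 s, in which the tool goes at most 50 mm and 8.59 degrees, less where a joint would pass 70% of its speed; a pose out of reach is approached as far as the arm can. A call with a gripper value outside its range is refused whole. "grip" is the closure in counts, from 0 (fully open) to 255 (shut), set as the call begins (left out, the last holds). The fingers move at their own pace and stop on an object; the grip force is fixed at half the most. Time passes only in rows, so rows that repeat a pose let the fingers close. It gives the time, the measured TCP pose, the force, the opening and the grip force at its end, in the units of the state.
- ctrl.read_state(): the state, without advancing time (a new reading comes with each control period).
- ctrl.get_image(name): name is "scene" or "top" or "wrist"; returns a dict with "pixels" (384x512x3 uint8, red, green, blue), "fx", "fy", "cx", "cy" (pixels), "extrinsics" (4x4, takes a point from camera to world coordinates); the wrist camera has in their place "mount" (4x4, takes a point from camera to tool coordinates, whose origin is the TCP and whose axes are the flange's). Camera axes: x right, y up, looking along -z (the intrinsics and any distortion apply to the point x, -y, -z); pixel columns grow to the right and rows downward; lengths in mm; the calibration is good to about 2 mm. A picture is of the moment at which its call begins: read the wrist's pose just before it. There is no depth.
- ctrl.finish_job(): hands the job in; it is judged then, once.
The state is a dict: "clock": time; "qpos": joint angles; "qd": joint speeds; "tau": joint torques, N m; "eef_pos": TCP position; "tool_rot": TCP orientation; "force": force on the tool from outside, world axes, zero at the start; "torque": the same for the moment, N m; "width": finger opening in mm; "gripper_force": force on a finger pad.
Only numpy, scipy, OpenCV 4.12 (cv2) and the standard library are available. Lean on these libraries where they do the work, as an engineer would, in place of code of your own. Each camera call takes 0.05 s, during which the arm holds its last target. There are 200 camera calls.

## Working session

There is one attempt and no reset: what is moved stays moved. The work goes in short steps, Python scripts to look and compute and a tool call to move; the robot and the scene stay as the last step left them, time stands still between calls to the robot, and variables do not carry over. Pictures are saved under pics/ and viewed, at most 10 in all, crops included, and the job is handed in when it is done.

Besides the shell and the picture viewer there is one more tool, called after "Call:" as name(argument=value, ...), one argument or row to a line, values as JSON. send_rows: Moves the arm, as the interface text tells. Its arguments: {"type":"object","properties":{"rows":{"type":"array","items":{"type":"array","items":{"type":"array","items":{"type":"number"}}}},"grip":{"type":"number"}},"required":["rows"]}

```bash
mkdir -p pics
cat > h.py <<'E'
import numpy as np, cv2
from cell import ctrl
def shot(n,f):
    s=ctrl.read_state(); im=ctrl.get_image(n)
    cv2.imwrite('pics/'+f,cv2.cvtColor(im['pixels'],cv2.COLOR_RGB2BGR)); return s,im
def ray(im,u,v):
    E=np.array(im['extrinsics']); d=np.array([(u-im['cx'])/im['fx'],-(v-im['cy'])/im['fy'],-1])
    return E[:3,3],E[:3,:3]@d
def atz(im,u,v,z):
    o,d=ray(im,u,v); return o+d*(z-o[2])/d[2]
def proj(im,p):
    E=np.linalg.inv(np.array(im['extrinsics'])); c=E[:3,:3]@p+E[:3,3]
    return im['cx']-im['fx']*c[0]/c[2], im['cy']+im['fy']*c[1]/c[2]
def red(im):
    hsv=cv2.cvtColor(im['pixels'],cv2.COLOR_RGB2HSV)
    m=(((hsv[...,0]<8)|(hsv[...,0]>172))&(hsv[...,1]>150)&(hsv[...,2]>80)).astype(np.uint8)
    n,l,st,c=cv2.connectedComponentsWithStats(m); i=1+st[1:,4].argmax(); return c[i],st[i]
E
python3 - <<'E'
from h import *
s,t=shot('top','top.png'); s2,c=shot('scene','scene.png')
print(s)
for n,i in(('top',t),('scene',c)):
    r=red(i); print(n,r,atz(i,*r[0],202),{k:v for k,v in i.items() if k!='pixels'})
cv2.imwrite('pics/both.png',cv2.resize(np.vstack([cv2.imread('pics/top.png'),cv2.imread('pics/scene.png')]),None,fx=.78,fy=.78))
E
```

```text
{'clock': 0.0, 'qpos': array([-1.28481115,  0.62934914,  0.03844242,  1.51835895, -0.02700678,
        0.99625434, -0.02003646]), 'qd': array([ 0.00010816,  0.00053376, -0.0003343 ,  0.00012826, -0.00047069,
        0.00160825,  0.00172582]), 'tau': array([-4.61470972e-04, -5.63397825e+01,  1.22626137e+00, -1.93452519e+01,
        1.11175634e-02,  1.05503705e-02, -5.57857632e-06]), 'eef_pos': array([223.78046298, 609.76258418, 302.98988843]), 'tool_rot': array([-3.13974095e+00,  1.88139666e-05,  2.78976717e+00]), 'force': array([-1.01982686,  0.10520574,  0.18337693]), 'torque': array([0.01309602, 0.03735473, 0.04797592]), 'gripper_force': 0.0, 'width': 85.55776144495037}
top (array([289.02016129, 184.43145161]), array([280, 176,  18,  18, 248], dtype=int32)) [589.99371898  -4.09810037 202.        ] {'fx': 487.4356601762012, 'fy': 487.4356601762012, 'cx': 257.06331493649964, 'cy': 186.96515075484993, 'extrinsics': array([[ 2.29507949e-02,  9.82896914e-01, -1.82720875e-01,
         3.75667222e+02],
       [-9.99702131e-01,  2.40810435e-02,  3.96903088e-03,
         7.44461419e+01],
       [ 8.30125754e-03,  1.82575356e-01,  9.83156818e-01,
         1.31324132e+03],
       [ 0.00000000e+00,  0.00000000e+00,  0.00000000e+00,
         1.00000000e+00]])}
scene (array([246.09821429, 174.80357143]), array([240, 170,  13,  11, 112], dtype=int32)) [599.66214517   3.75855488 202.        ] {'fx': 457.55026778062273, 'fy': 457.55026778062273, 'cx': 263.1179898926374, 'cy': 197.06659525786029, 'extrinsics': array([[-7.60600917e-01, -3.91422239e-01,  5.17952581e-01,
         1.30861038e+03],
       [ 6.49067114e-01, -4.75764765e-01,  5.93598998e-01,
         8.96926194e+02],
       [ 1.40757388e-02,  7.87677929e-01,  6.15926419e-01,
         1.00769205e+03],
       [ 0.00000000e+00,  0.00000000e+00,  0.00000000e+00,
         1.00000000e+00]])}
```

View pics/both.png

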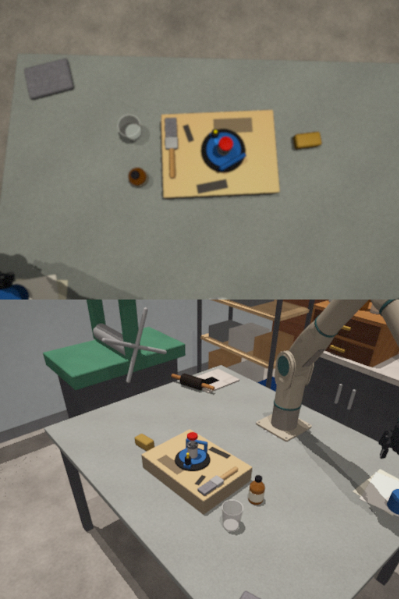

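```bash
python3 - <<'E'
from h import *
t=ctrl.get_image('top')
hsv=cv2.cvtColor(t['pixels'],cv2.COLOR_RGB2HSV)[150:190,255:310]
m=((hsv[...,0]>22)&(hsv[...,0]<33)&(hsv[...,1]>190)).astype(np.uint8)
n,l,st,c=cv2.connectedComponentsWithStats(m); print(st,c)
for k in range(1,n): print(atz(t,c[k][0]+255,c[k][1]+150,140))
from scipy.spatial.transform import Rotation as R
s=ctrl.read_state();Rt=R.from_euler('xyz',s['tool_rot']).as_matrix()
print(Rt.T@(np.array([592,-3,330])-s['eef_pos']))
E
cat >> h.py <<'E'
E
```

```text
[[   0    0   55   40 2171]
 [  18   16    6    6   29]] [[27.0856748  19.51036389]
 [20.5862069  18.72413793]]
[640.57616973  25.09204428 140.        ]
[-556.82524874 -448.49125149  -26.16117772]
```

Call:
send_rows(
  rows=[
    [[-1, -1, -1, 0, 0, 0], [-4, -3.5, -2, 0, 0, 0], [-7.5, -6.5, -3, 0, 0, 0], [-11, -9.5, -3, 0, 0, 0], [-14.5, -12.5, -3, 0, 0, 0], [-18, -15, -3, 0, 0, 0], [-21.5, -18, -3, 0, 0, 0], [-25, -21, -3, 0, 0, 0], [-28.5, -24, -3, 0, 0, 0], [-32, -26.5, -3, 0, 0, 0]],
  ],
  grip=255,
)

```text
clock: 1.15
eef_pos: [433.4, 247.8, 334.8]
tool_rot: [-3.142, 0.0, 2.788]
force: [1.7, 1.6, -0.2]
width: -0.2
gripper_force: 0.0
```

Call:
send_rows(
  rows=[
    [[-3.5, -2.7, 0, 0, 0, 0], [-7, -5.4, 0, 0, 0, 0], [-10.5, -8.1, 0, 0, 0, 0], [-14, -10.8, 0, 0, 0, 0], [-17.5, -13.5, 0, 0, 0, 0], [-20.5, -16, 0, 0, 0, 0], [-22.5, -17.5, 0, 0, 0, 0], [-23.6, -18.3, 0, 0, 0, 0], [-23.6, -18.3, 0, 0, 0, 0], [-23.6, -18.3, 0, 0, 0, 0]],
  ],
)

```text
clock: 2.15
eef_pos: [590.7, -0.7, 334.0]
tool_rot: [3.141, -0.001, 2.791]
force: [-1.0, 1.6, -0.8]
width: 0.3
gripper_force: 0.0
```

Run:
```python
from h import *
from scipy.spatial.transform import Rotation as R
s,w=shot('wrist','w1.png')
T=np.eye(4);T[:3,:3]=R.from_euler('xyz',s['tool_rot']).as_matrix();T[:3,3]=s['eef_pos']
w['extrinsics']=T@np.array(w['mount'])
r=red(w);print(s['eef_pos'],s['tool_rot'],r,atz(w,*r[0],202))
s,c=shot('scene','s2.png'); x=cv2.imread('pics/s2.png')[90:290,150:350]
cv2.imwrite('pics/v2.png',np.hstack([cv2.resize(x,(384,384)),cv2.resize(cv2.imread('pics/w1.png'),(400,384))]))
```

```text
[590.74369971  -0.70125861 333.95790833] [ 3.14070830e+00 -1.30390606e-03  2.79084243e+00] (array([248.66515691, 214.60692333]), array([ 217,  184,   64,   62, 3091], dtype=int32)) [591.02547071  -5.41419997 202.        ]
```

View pics/v2.png

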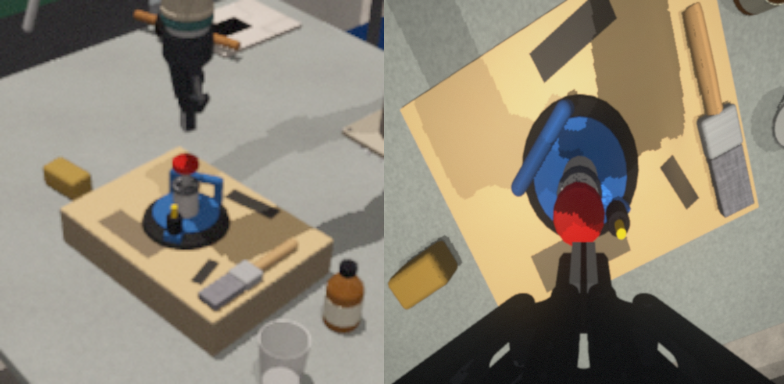

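Call:
send_rows(
  rows=[
    [[-0.2, -0.3, 1, 0, 0, 0], [-0.2, -0.3, 2.5, 0, 0, 0], [-0.2, -0.3, 4, 0, 0, 0], [-0.2, -0.3, 5, 0, 0, 0], [-0.2, -0.3, 5.5, 0, 0, 0], [-0.2, -0.3, 5.8, 0, 0, 0], [-0.2, -0.3, 6, 0, 0, 0], [-0.2, -0.3, 6.3, 0, 0, 0], [-0.2, -0.3, 6.5, 0, 0, 0]],
  ],
)

```text
clock: 3.15
eef_pos: [592.4, -5.3, 269.5]
tool_rot: [3.141, 0.0, 2.79]
force: [-2.1, 0.5, 5.6]
width: 0.3
gripper_force: 2.8
```

Call:
send_rows(
  rows=[
    [[0, 0, 0.5, 0, 0, 0], [0, 0, 1, 0, 0, 0], [0, 0, 1.5, 0, 0, 0], [0, 0, 1.9, 0, 0, 0], [0, 0, 2.2, 0, 0, 0], [0, 0, 2.4, 0, 0, 0], [0, 0, 2.5, 0, 0, 0]],
  ],
)

```text
clock: 3.85
eef_pos: [592.4, -5.3, 245.7]
tool_rot: [3.141, 0.001, 2.79]
force: [-4.9, 1.2, 14.7]
width: 0.2
gripper_force: 7.1
```

Call:
send_rows(
  rows=[
    [[0, 0, 0.1, 0, 0, 0], [0, 0, 0.2, 0, 0, 0], [0, 0, 0.2, 0, 0, 0]],
  ],
)

```text
clock: 4.15
eef_pos: [592.4, -5.3, 244.6]
tool_rot: [3.14, 0.001, 2.79]
force: [-7.5, 0.6, 19.9]
width: 0.2
gripper_force: 9.5
```

Call:
send_rows(
  rows=[
    [[0, 0, 0.1, 0, 0, 0], [0, 0, 0.2, 0, 0, 0], [0, 0, 0.2, 0, 0, 0]],
  ],
)

```text
clock: 4.45
eef_pos: [592.4, -5.4, 244.5]
tool_rot: [3.14, 0.002, 2.79]
force: [-10.4, 1.4, 31.6]
width: -0.0
gripper_force: 15.7
```

Call:
send_rows(
  rows=[
    [[0, 0, -2, 0, 0, 0], [0, 0, -4, 0, 0, 0], [0, 0, -4.2, 0, 0, 0], [0, 0, -4.2, 0, 0, 0], [0, 0, -4.2, 0, 0, 0], [0, 0, -4.2, 0, 0, 0], [0, 0, -4.2, 0, 0, 0]],
  ],
)

```text
clock: 5.15
eef_pos: [592.0, -5.5, 280.9]
tool_rot: [-3.141, -0.001, 2.79]
force: [-0.3, -0.0, 0.9]
width: 0.0
gripper_force: 0.0
```

Call:
send_rows(
  rows=[
    [[0, 0, 1, 0, 0, 0], [0, 0, 1.8, 0, 0, 0], [0, 0, 2.5, 0, 0, 0], [0, 0, 3.1, 0, 0, 0], [0, 0, 3.6, 0, 0, 0], [0, 0, 3.9, 0, 0, 0], [0, 0, 4.1, 0, 0, 0], [0, 0, 4.2, 0, 0, 0], [0, 0, 4.2, 0, 0, 0]],
  ],
)

```text
clock: 6.05
eef_pos: [593.2, -5.6, 244.4]
tool_rot: [3.14, 0.004, 2.789]
force: [-8.2, 0.7, 35.6]
width: 0.0
gripper_force: 17.5
```

Call:
send_rows(
  rows=[
    [[0, 0, -2, 0, 0, 0], [0, 0, -4, 0, 0, 0], [0, 0, -4.2, 0, 0, 0], [0, 0, -4.2, 0, 0, 0], [0, 0, -4.2, 0, 0, 0], [0, 0, -4.2, 0, 0, 0], [0, 0, -4.2, 0, 0, 0]],
  ],
)

```text
clock: 6.75
eef_pos: [591.9, -5.5, 280.9]
tool_rot: [-3.141, -0.002, 2.79]
force: [-0.6, 0.6, 1.3]
width: 0.3
gripper_force: 0.0
```

Run:
```python
from h import *
s,c=shot('scene','s3.png'); x=cv2.imread('pics/s3.png')[140:240,190:290]
cv2.imwrite('pics/v3.png',cv2.resize(x,(500,500),interpolation=cv2.INTER_CUBIC))
```

```text
(no output)
```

View pics/v3.png

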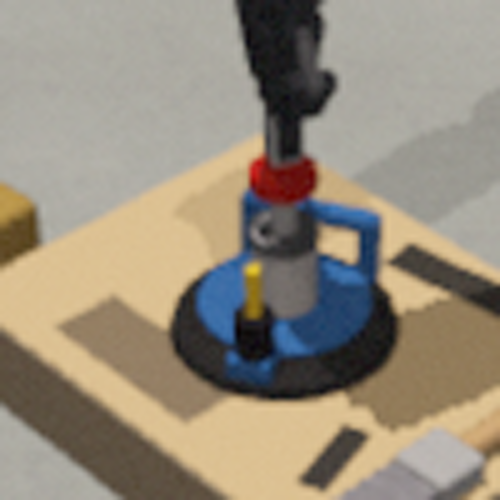

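The knob is back up and the lifter hasn't moved. The pin has risen (tip at crop (253,265), collar at (253,315)), but no green foot shows yet, so I'll do more strokes.

Call:
send_rows(
  rows=[
    [[0, 0, 1, 0, 0, 0], [0, 0, 1.8, 0, 0, 0], [0, 0, 2.5, 0, 0, 0], [0, 0, 3.1, 0, 0, 0], [0, 0, 3.6, 0, 0, 0], [0, 0, 3.9, 0, 0, 0], [0, 0, 4.1, 0, 0, 0], [0, 0, 4.2, 0, 0, 0], [0, 0, 4.2, 0, 0, 0]],
  ],
)

```text
clock: 7.7
eef_pos: [593.3, -5.5, 244.5]
tool_rot: [3.139, 0.004, 2.789]
force: [-8.7, 0.9, 33.8]
width: 0.2
gripper_force: 17.1
```

Call:
send_rows(
  rows=[
    [[0, 0, -2, 0, 0, 0], [0, 0, -4, 0, 0, 0], [0, 0, -4.2, 0, 0, 0], [0, 0, -4.2, 0, 0, 0], [0, 0, -4.2, 0, 0, 0], [0, 0, -4.2, 0, 0, 0], [0, 0, -4.2, 0, 0, 0]],
  ],
)

```text
clock: 8.4
eef_pos: [592.0, -5.4, 280.9]
tool_rot: [-3.141, -0.002, 2.79]
force: [-0.3, -0.1, 0.2]
width: 0.0
gripper_force: 0.0
```

Call:
send_rows(
  rows=[
    [[0, 0, 1, 0, 0, 0], [0, 0, 1.8, 0, 0, 0], [0, 0, 2.5, 0, 0, 0], [0, 0, 3.1, 0, 0, 0], [0, 0, 3.6, 0, 0, 0], [0, 0, 3.9, 0, 0, 0], [0, 0, 4.1, 0, 0, 0], [0, 0, 4.2, 0, 0, 0], [0, 0, 4.2, 0, 0, 0]],
  ],
)

```text
clock: 9.3
eef_pos: [593.2, -5.6, 244.4]
tool_rot: [3.14, 0.004, 2.789]
force: [-8.4, 0.4, 34.0]
width: 0.1
gripper_force: 17.5
```

Call:
send_rows(
  rows=[
    [[0, 0, -2, 0, 0, 0], [0, 0, -4, 0, 0, 0], [0, 0, -4.2, 0, 0, 0], [0, 0, -4.2, 0, 0, 0], [0, 0, -4.2, 0, 0, 0], [0, 0, -4.2, 0, 0, 0], [0, 0, -4.2, 0, 0, 0]],
  ],
)

```text
clock: 10.0
eef_pos: [592.0, -5.5, 280.8]
tool_rot: [-3.141, -0.002, 2.79]
force: [1.0, -0.1, 0.5]
width: 0.0
gripper_force: 0.0
```

Run:
```python
from h import *
s,c=shot('scene','s4.png')
for z in (130,136,133+20,173): print(z,(np.array(proj(c,np.array([640,25,z])))-[190,140])*5)
x=cv2.imread('pics/s4.png')[140:240,190:290]
cv2.imwrite('pics/v4.png',cv2.resize(x,(500,500),interpolation=cv2.INTER_CUBIC))
```

```text
130 [251.97890991 309.43730317]
136 [251.81711054 301.7822969 ]
153 [251.3540079  279.87211457]
173 [250.8001709  253.66913376]
```

View pics/v4.png

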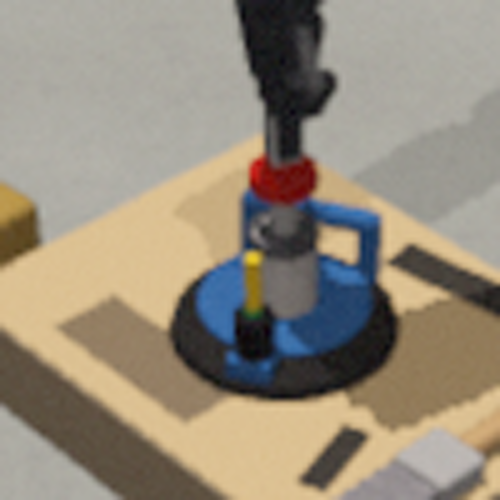

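The green foot now shows at crop (253,313), and the tip at row ~253 matches the fully-out projection. The last two strokes raised the pin only about 9 mm instead of 16, so it is at its limit. Next I'll back the hand away and hand in.

Call:
send_rows(
  rows=[
    [[0, 0, -2, 0, 0, 0], [0, 0, -4, 0, 0, 0], [0, 0, -6, 0, 0, 0], [0, 0, -7, 0, 0, 0], [0, 0, -7, 0, 0, 0], [0, 0, -7, 0, 0, 0], [0, 0, -7, 0, 0, 0], [0, 0, -7, 0, 0, 0]],
  ],
)

```text
clock: 10.85
eef_pos: [592.0, -5.4, 350.8]
tool_rot: [-3.141, -0.002, 2.79]
force: [-0.7, 0.1, 0.4]
width: 0.1
gripper_force: 0.0
```

Run:
```python
from h import *
c=ctrl.get_image('scene'); print(red(c)); print(ctrl.finish_job())
```

```text
(array([246.04545455, 174.89090909]), array([240, 170,  13,  11, 110], dtype=int32))
the job is handed in; nothing more can be done
None
```

The job is handed in after four full strokes: the pin is fully out with its green foot showing, the knob is back up, and the hand is clear; the hand-in returned no verdict.

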